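# Find the release notch and pop the sample case

## Robot

A 7-joint arm with a two-finger parallel gripper is mounted at the origin on a cart in front of the work surface, level with it; the furniture and walls round the work are solid. World frame = base frame: x ahead of the robot, y to its left, z up, the work surface at z = 0. Lengths are in m, angles in rad, forces in N, time in s.
With the tool pointing down it reaches from about 0.425 to 0.925 m from the base axis. Payload 6.8 kg.
Tool frame: the origin (TCP) lies at the very end of the fingers, on their centre line; the grasp point (between the pads) lies 19 mm behind it (bot.tcp_to_grasp is the distance from the TCP to the grasp point, in m); z points along the fingers, y is the line along which they close (so a half turn about z gives the same grasp; the last joint's range is limited). The gripper opens to 88 mm and grips with 3 to 60 N. Pads are 20 mm wide; open, the fingers measure 115 mm over their backs; the gripper's body (75 mm by 178 mm) begins 61 mm behind the grasp point.
Start: joints at [1.061, 0.477, 0.022, 1.555, -0.011, 1.109, -0.083], TCP at [0.264, -0.621, 0.223] pointing down, gripper open.
Joint ranges: [-2.96, 2.96], [-0.34, 2.1], [-1.41, 1.46], [0.24, 2.44], [-1.37, 4.51], [0.17, 1.92], [-2.96, 2.96]. Speed limits (rad/s): [2.39, 2.39, 3.14, 3.14, 3.14, 3.14, 3.14].

## Interface

Orientations are given as [roll, pitch, yaw] about the fixed x, y, z axes, in that order (R = Rz(yaw) Ry(pitch) Rx(roll)).
In Python, from station import bot gives the robot as it stands. The module is installed in compiled form; this text tells all that it offers.
- The arm moves only by the tool drive_tool, never from a script. Its arguments are lists of equal length, an entry for each row: "dr": the turn, a rotation vector about the tool's x, y, z in rad, a list of three; "xyz": the shift along the tool's x, y, z in cm, a list of three; "gripper": the finger opening in cm, from 0 to 8.78. In form: {"dr": [[ax, ay, az], ...], "xyz": [[x, y, z], ...], "gripper": [gripper, ...]}. A call has 1 to 5 rows; each row shifts and turns the commanded pose from where the row before left it, along the tool's axes as they then stand; what a row does not reach is not made up. A row lasts 1/8 s, in which the tool goes at most 62.5 mm and 10.7 degrees, less where a joint would pass 70% of its speed; a pose out of reach is approached as far as the arm can. A call with a gripper value outside its range is refused whole. The fingers move at their own pace and stop on an object; "newtons" is the grip in N (left out, the last holds). Time passes only in rows, so rows that do not move let the fingers close. It gives the time, the measured TCP pose, the force, the opening and the grip force at its end, in the units of the state.
- bot.get_state(): the state, without advancing time (a new reading comes with each control period).
- bot.capture(name): name is "scene" or "side" or "wrist"; returns a dict with "pixels" (384x512x3 uint8, red, green, blue), "depth" (384x512 float32, m along the optical axis (not along the pixel's ray), 0 where there is no reading), "mtx" (3x3 intrinsics, pixels), "dist" ([k1, k2, p1, p2, k3] as OpenCV has them; the pictures are not rectified), "pose" (4x4, takes a point from camera to world coordinates); the wrist camera has in their place "mount" (4x4, takes a point from camera to tool coordinates, whose origin is the TCP and whose axes are the flange's). Camera axes: x right, y down, z forward; pixel columns grow to the right and rows downward; lengths in m; the calibration is good to about 2 mm. A picture is of the moment at which its call begins: read the wrist's pose just before it.
- bot.finish_job(): hands the job in; it is judged then, once.
The state is a dict: "time": time; "joint_pos": joint angles; "qd": joint speeds; "effort": joint torques, N m; "ee_pos": TCP position; "ee_rot": TCP orientation; "force": force on the tool from outside, world axes, zero at the start; "ft_torque": the same for the moment, N m; "width": finger opening in m; "grip_force": force on a finger pad.
Only numpy, scipy, OpenCV 4.12 (cv2) and the standard library are available. Lean on these libraries where they do the work, as an engineer would, in place of code of your own. Each camera call takes 0.05 s, during which the arm holds its last target. There are 200 camera calls.

## Task

Pop open the white sample case without grasping anything: run a shut fingertip along the top edge of the black rail at its front until you feel the hidden notch, then press the key inside the notch fully down with the fingertip so that the clear lid pops up, and move clear. Leave the lid itself untouched, and do not shift the things standing around.

Things in the scene. Friction and masses are not known exactly. Their poses are not given: they have to be found in the camera images.
- case: White sample case, cannot move, 200 mm deep (x), 336 mm wide (y). Origin: centre of its underside; -x side faces the robot, z up. Near its front an upright black rail, 14 mm thick, runs along y, 85 mm in front of the origin, its top edge 80 mm above the bench. Two grey end guides, 4 mm higher than the edge, leave 170 mm of rail exposed. The deck before and behind the rail is 30 mm below the edge.
- edge_mid (a point): Middle of the exposed rail, at its top edge; axes as the case (y along the rail). The notch lies SOMEWHERE in this edge, its middle up to 40 mm to either side of this point, different every time. It is 52 mm long, open to front and back, with upright ends; its floor, 5 mm below the edge, is the key. All of it is black like the rail. Shut fingers fit in.
- edge_left (a point): Left (+y) end of the exposed rail, at its top edge, where the grey guide begins, 85 mm from edge_mid
- edge_right (a point): Right (-y) end of the exposed rail, at its top edge, 85 mm from edge_mid
- release_key (a joint): Downward travel of the key in the notch, m: 0 up (5 mm below the edge), 0.010 fully down on its stop. It needs about 7 to 12 N, can be pressed anywhere along its length, and stays where it is left (no spring). The edge to the left of the notch is called rim_a, to its right rim_b.
- case_lid (a joint): Opening angle of the clear lid, rad: 0 shut. Geared to the key: 0.16 (popped open 20 mm at its front edge) when the key is fully down. Hinged at the back of the case.
- lid_edge (a point): Middle of the lid's front edge, top side; 39 mm behind the rail's back face, 12 mm below the rail's edge when shut, about 8 mm above it when popped
- green_reagent: small white dropper bottle with a green cap, 25x26x74 mm; bystander, origin at the centre of its underside
- yellow_reagent: small white dropper bottle with a yellow cap, 25x26x74 mm; bystander, origin at the centre of its underside
- dish: round shallow petri dish, 60x60x14 mm; bystander, origin at the centre of its underside
- marker: black marker pen lying down, 12x144x14 mm; bystander, origin at the centre of its underside as it lies
- blue_cup: white sample cup with a blue lid, 58x58x70 mm; bystander, origin at the centre of its underside
- tips: closed pale green pipette tip box, 86x124x58 mm; bystander, origin at the centre of its underside

How it is judged:
By the outcome, as a careful person would: the job done as asked, in the order asked, and still so for the second after the job is handed in, with the robot touching nothing.
It also fails if it takes over 48 s, if anything falls off the work surface, if the arm or the gripper's body presses on something with over 40 N, if the wrist force passes 120 N, or if a joint passes its speed limit or range.

## Working session

There is one attempt and no reset: what is moved stays moved. The work goes in short steps, Python scripts to look and compute and a tool call to move; the robot and the scene stay as the last step left them, time stands still between calls to the robot, and variables do not carry over. Pictures are saved under pics/ and viewed, at most 10 in all, crops included, and the job is handed in when it is done.

Besides the shell and the picture viewer there is one more tool, called after "Emit:" in YAML: its name, and indented under it one key for each argument. drive_tool: Moves the arm, as the interface text tells. Its arguments: {"type":"object","properties":{"dr":{"type":"array","items":{"type":"array","items":{"type":"number"}}},"xyz":{"type":"array","items":{"type":"array","items":{"type":"number"}}},"gripper":{"type":"array","items":{"type":"number"}},"newtons":{"type":"number"}},"required":["dr","xyz","gripper"]}

```bash
mkdir -p pics
cat > h.py <<'E'
import numpy as np,cv2
from station import bot
def world(c,u,v,T=None):
    d=c["depth"][int(v),int(u)]
    p=cv2.undistortPoints(np.array([[[u,v]]],float),c["mtx"],np.array(c["dist"]))[0,0]
    T=c["pose"] if T is None else T
    return (T@np.array([p[0]*d,p[1]*d,d,1]))[:3]
E
python3 - <<'E'
from h import *
s=bot.get_state();print({k:np.round(v,3) for k,v in s.items()})
for n in("scene","side"):
    c=bot.capture(n);np.savez(n,**c);cv2.imwrite(f"pics/{n}.png",c["pixels"][:,:,::-1])
    print(np.round(c["pose"],3))
E
```

```text
{'time': np.float64(0.0), 'joint_pos': array([ 1.061,  0.478,  0.022,  1.556, -0.011,  1.109, -0.083]), 'qd': array([ 0.   , -0.001,  0.001,  0.001,  0.002, -0.002, -0.   ]), 'effort': array([-1.0000e-03, -5.8285e+01,  1.5340e+00, -2.7261e+01, -5.5000e-02,
        1.7000e-02,  0.0000e+00]), 'ee_pos': array([ 0.264, -0.621,  0.222]), 'ee_rot': array([-3.14 ,  0.   ,  0.402]), 'force': array([-0.237, -0.314, -0.435]), 'ft_torque': array([ 0.034,  0.02 , -0.021]), 'grip_force': np.float64(0.0), 'width': np.float64(0.088)}
[[-0.577 -0.64   0.507 -0.031]
 [-0.816  0.442 -0.371  0.438]
 [ 0.013 -0.629 -0.778  0.926]
 [ 0.     0.     0.     1.   ]]
[[-0.998  0.024 -0.063  0.586]
 [ 0.067  0.439 -0.896  1.171]
 [ 0.006 -0.898 -0.44   0.656]
 [ 0.     0.     0.     1.   ]]
```

View pics/scene.png

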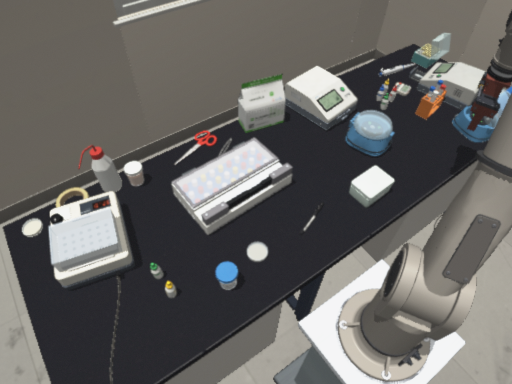

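View pics/side.png

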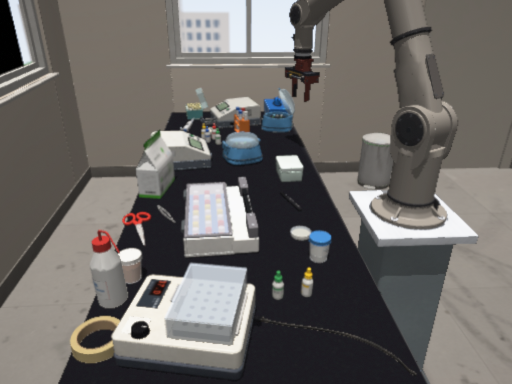

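The scene view shows the case at about (233,182), with grey guides at about (216,208) and (280,175) and the black rail between them. The dish and blue cup stand in front of it. I'll enlarge this area.

Run:
```python
from h import *
c=dict(np.load("scene.npz"))
im=c["pixels"][130:235,165:305,::-1]
cv2.imwrite("pics/crop.png",cv2.resize(im,None,fx=5.6,fy=5.6,interpolation=cv2.INTER_CUBIC))
c=dict(np.load("side.npz"))
im=c["pixels"][165:260,175:275,::-1]
cv2.imwrite("pics/crop2.png",cv2.resize(im,None,fx=6,fy=6,interpolation=cv2.INTER_CUBIC))
```

```text
(no output)
```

View pics/crop.png

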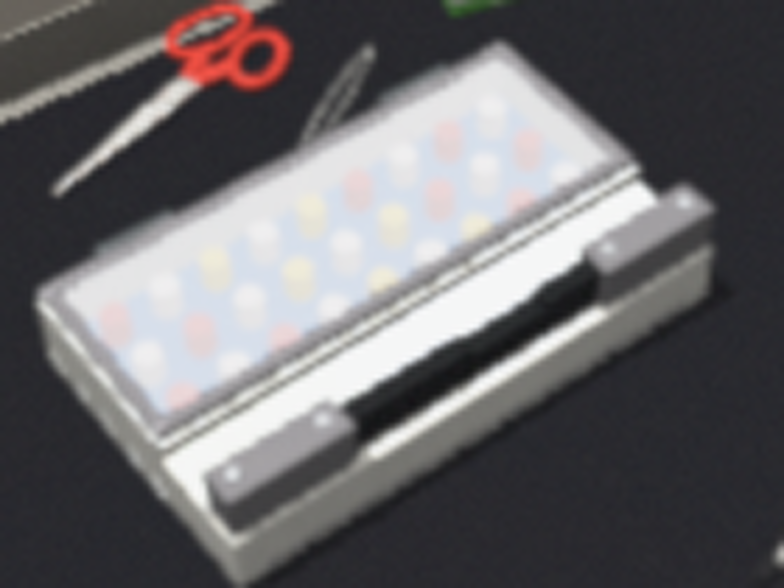

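View pics/crop2.png

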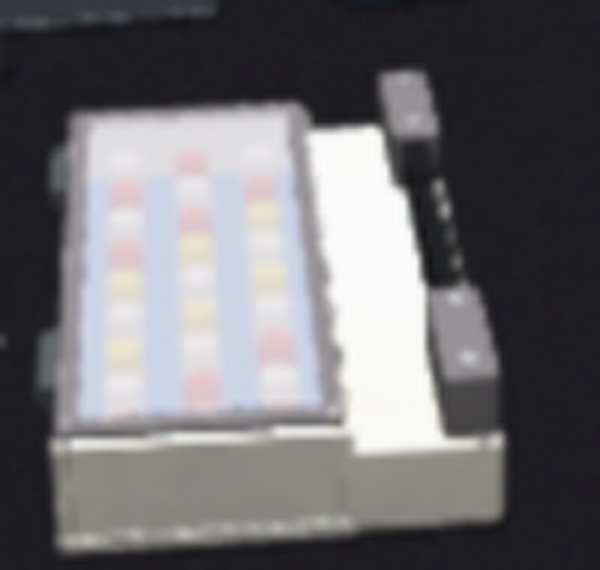

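The crop shows the left guide top spanning crop (208,480)–(355,420), the right one (590,245)–(715,205), and the rail between them. There may be a slight dip near (480–540, 340–300). The side view agrees with this. Next I'll fit the rail from depth.

Run:
```python
from h import *
for n,(u0,u1,v0,v1) in(("scene",(165,305,130,235)),("side",(175,275,165,260))):
    c=dict(np.load(n+".npz"))
    uu,vv=np.meshgrid(np.arange(u0,u1),np.arange(v0,v1)); P=[];C=[]
    pts=np.stack([uu.ravel(),vv.ravel()],1).astype(float)
    n2=cv2.undistortPoints(pts[:,None],c["mtx"],c["dist"])[:,0]
    d=c["depth"][v0:v1,u0:u1].ravel(); ok=d>0
    W=(c["pose"]@np.c_[n2*d[:,None],d,np.ones_like(d)].T).T[:,:3]
    col=c["pixels"][v0:v1,u0:u1].reshape(-1,3).astype(int).mean(1)
    m=ok&(W[:,2]>.077)&(W[:,2]<.09)
    w=W[m];g=col[m]
    med=np.median(w,0); w=w; k=np.hypot(*(w-med)[:,:2].T)<.2; w=w[k];g=g[k]
    print(n,len(w)); r=cv2.minAreaRect(w[:,:2].astype(np.float32)*1000);print(r,np.median(w,0))
    vx,vy,x0,y0=cv2.fitLine(w[:,:2].astype(np.float32),cv2.DIST_HUBER,0,.001,.001).ravel()
    if vy<0:vx,vy=-vx,-vy
    t=(w[:,:2]-[x0,y0])@[vx,vy]; print("dir",vx,vy,np.degrees(np.arctan2(-vx,vy)),"t",t.min(),t.max(),"o",x0,y0,"ctr",np.array([x0,y0])+np.array([vx,vy])*(t.min()+t.max())/2)
    s=(w[:,:2]-[x0,y0])@[vy,-vx]
    b=np.arange(-.18,.181,.01)
    for a in b:
        q=(t>=a)&(t<a+.01)
        if q.any():print(round(a,3),q.sum(),np.round([np.median(w[q,2]),g[q].mean(),s[q].min(),s[q].max()],4))
```

```text
scene 483
((526.9340209960938, 60.28685760498047), (28.33591079711914, 313.9123840332031), 3.4393298625946045) [0.52486776 0.11652115 0.08165944]
dir -0.054614257 0.9985075 3.130724 t -0.09227728319688175 0.22162237284474268 o 0.529233 -0.004374641 ctr [0.52570094 0.06020138]
-0.1 5 [ 8.350000e-02  1.587333e+02 -5.900000e-03  1.160000e-02]
-0.09 21 [ 8.150000e-02  1.535079e+02 -1.130000e-02  1.430000e-02]
-0.08 23 [ 8.150000e-02  1.500725e+02 -1.220000e-02  1.360000e-02]
-0.07 22 [ 8.240000e-02  1.530909e+02 -1.200000e-02  1.200000e-02]
-0.06 17 [ 8.250000e-02  1.478235e+02 -1.140000e-02  1.420000e-02]
-0.05 22 [ 8.250000e-02  1.680606e+02 -1.010000e-02  1.370000e-02]
-0.04 22 [ 8.210000e-02  1.520455e+02 -1.210000e-02  1.420000e-02]
-0.03 18 [ 8.030000e-02  1.035185e+02 -7.400000e-03  1.340000e-02]
-0.02 9 [ 7.90000e-02  7.80741e+01 -5.30000e-03  8.30000e-03]
-0.01 9 [ 7.79000e-02  6.00741e+01 -6.40000e-03  7.60000e-03]
0.0 9 [ 7.88000e-02  7.75185e+01 -4.00000e-03  8.60000e-03]
0.01 2 [ 8.07e-02  8.25e+01 -1.60e-03  3.60e-03]
0.06 8 [ 7.8800e-02  8.0625e+01 -6.6000e-03  8.2000e-03]
[... 2181 characters left out ...]
3]
0.01 9 [ 8.06000e-02  4.03704e+01 -6.10000e-03  5.90000e-03]
0.02 7 [ 8.0200e-02  6.8619e+01 -7.5000e-03  4.0000e-03]
0.03 3 [ 8.320000e-02  1.058889e+02 -6.000000e-04  8.000000e-03]
0.04 18 [ 8.400000e-02  1.372778e+02 -1.160000e-02  1.190000e-02]
0.05 15 [ 8.550000e-02  1.478889e+02 -1.290000e-02  1.010000e-02]
0.06 17 [ 8.480000e-02  1.443725e+02 -1.160000e-02  1.090000e-02]
0.07 18 [ 8.480e-02  1.305e+02 -1.290e-02  1.220e-02]
0.08 17 [ 8.490000e-02  1.460392e+02 -9.700000e-03  1.030000e-02]
0.09 20 [ 8.480000e-02  1.425667e+02 -1.350000e-02  1.150000e-02]
0.1 20 [ 8.470000e-02  1.472833e+02 -1.260000e-02  1.210000e-02]
0.11 34 [ 8.210000e-02  1.118333e+02 -1.370000e-02  1.100000e-02]
```

Depth gives a rail yaw of about 0.053 rad and a rail line x ≈ 0.531 − 0.0535·y. The edge middle is at y ≈ 0.052, and there is a dip at y ≈ 0.009–0.056. I'll start on rim_a and feel my way toward −y.

Emit:
drive_tool:
  dr:
    - [0,0,0.175]
    - [0,0,0.174]
    - [0,0,0]
    - [0,0,0]
    - [0,0,0]
  xyz:
    - [0,0,0]
    - [0,0,0]
    - [2,-4.7,0]
    - [2,-4.7,0]
    - [2,-4.7,0]
  gripper: [0,0,0,0,0]
  newtons: 10

```text
time: 0.72
ee_pos: [0.3168, -0.4755, 0.2222]
ee_rot: [-3.141, 0.0, 0.053]
force: [0.6, 0.5, 0.5]
width: 0.0414
grip_force: 0.0
```

Emit:
drive_tool:
  dr:
    - [0,0,0]
    - [0,0,0]
    - [0,0,0]
    - [0,0,0]
    - [0,0,0]
  xyz:
    - [2,-4.7,0]
    - [2,-4.7,0]
    - [2,-4.7,0]
    - [2,-4.7,0]
    - [2,-4.7,0]
  gripper: [0,0,0,0,0]

```text
time: 1.35
ee_pos: [0.4041, -0.2356, 0.2225]
ee_rot: [-3.142, 0.0, 0.053]
force: [0.4, -0.6, -0.5]
width: 0.0005
grip_force: 0.0
```

Emit:
drive_tool:
  dr:
    - [0,0,0]
    - [0,0,0]
    - [0,0,0]
    - [0,0,0]
    - [0,0,0]
  xyz:
    - [2,-4.7,0]
    - [2,-4.7,0]
    - [2,-4.7,0]
    - [2,-4.7,0]
    - [0,0,0]
  gripper: [0,0,0,0,0]

```text
time: 1.98
ee_pos: [0.4747, -0.0412, 0.2226]
ee_rot: [-3.14, -0.0, 0.06]
force: [-0.6, -0.4, -0.4]
width: 0.0002
grip_force: 0.0
```

Emit:
drive_tool:
  dr:
    - [0,0,0]
    - [0,0,0]
    - [0,0,0]
    - [0,0,0]
    - [0,0,0]
  xyz:
    - [1.95,-4.6,0]
    - [1.95,-4.6,0]
    - [1.95,-4.6,0]
    - [0,0,5]
    - [0,0,4]
  gripper: [0,0,0,0,0]

```text
time: 2.6
ee_pos: [0.5247, 0.0945, 0.131]
ee_rot: [3.141, 0.001, 0.053]
force: [1.0, 0.1, -0.1]
width: 0.0005
grip_force: 0.0
```

Emit:
drive_tool:
  dr:
    - [0,0,0]
  xyz:
    - [0,0,0]
  gripper: [0]

```text
time: 2.72
ee_pos: [0.5226, 0.0935, 0.1299]
ee_rot: [3.14, 0.007, 0.052]
force: [0.0, 0.3, 0.3]
width: 0.0003
grip_force: 0.0
```

Emit:
drive_tool:
  dr:
    - [0,0,0]
    - [0,0,0]
    - [0,0,0]
    - [0,0,0]
  xyz:
    - [0.35,0,2]
    - [0,0,2]
    - [0,0,0.4]
    - [0,0,0]
  gripper: [0,0,0,0]

```text
time: 3.22
ee_pos: [0.5293, 0.0954, 0.0899]
ee_rot: [3.142, -0.001, 0.052]
force: [0.4, 0.3, -0.6]
width: 0.0006
grip_force: 0.0
```

Emit:
drive_tool:
  dr:
    - [0,0,0]
    - [0,0,0]
  xyz:
    - [0,0,0.2]
    - [0,0,0]
  gripper: [0,0]

```text
time: 3.48
ee_pos: [0.5289, 0.0957, 0.0872]
ee_rot: [-3.142, -0.001, 0.053]
force: [-0.0, 0.3, -0.6]
width: 0.0006
grip_force: 0.0
```

Emit:
drive_tool:
  dr:
    - [0,0,0]
    - [0,0,0]
    - [0,0,0]
  xyz:
    - [-0.25,0,0.3]
    - [0,0,0.1]
    - [0,0,0]
  gripper: [0,0,0]

```text
time: 3.85
ee_pos: [0.5259, 0.0956, 0.0825]
ee_rot: [3.142, 0.0, 0.053]
force: [0.2, 0.3, 0.8]
width: 0.0003
grip_force: 0.0
```

Emit:
drive_tool:
  dr:
    - [0,0,0]
    - [0,0,0]
  xyz:
    - [0,0,0.1]
    - [0,0,0]
  gripper: [0,0]

```text
time: 4.1
ee_pos: [0.526, 0.0956, 0.0816]
ee_rot: [3.142, 0.0, 0.053]
force: [-0.7, -0.2, 0.4]
width: 0.0006
grip_force: 0.0
```

Emit:
drive_tool:
  dr:
    - [0,0,0]
    - [0,0,0]
  xyz:
    - [0,0,0.1]
    - [0,0,0]
  gripper: [0,0]

```text
time: 4.35
ee_pos: [0.526, 0.0955, 0.0806]
ee_rot: [3.142, 0.0, 0.053]
force: [0.1, -0.0, 0.3]
width: 0.0005
grip_force: 0.0
```

Emit:
drive_tool:
  dr:
    - [0,0,0]
    - [0,0,0]
  xyz:
    - [0,0,0.1]
    - [0,0,0]
  gripper: [0,0]

```text
time: 4.6
ee_pos: [0.5261, 0.0956, 0.0804]
ee_rot: [3.141, -0.0, 0.053]
force: [-3.1, -0.6, 8.1]
width: 0.0004
grip_force: 3.8
```

Contact at z ≈ 0.0804 with 8 N. Now I'll slide along the edge toward −y.

Emit:
drive_tool:
  dr:
    - [0,0,0]
    - [0,0,0]
    - [0,0,0]
  xyz:
    - [0,0.5,0]
    - [0,0.5,0]
    - [0,0.5,0]
  gripper: [0,0,0]

```text
time: 4.97
ee_pos: [0.5279, 0.0818, 0.0804]
ee_rot: [-3.14, -0.002, 0.054]
force: [-0.1, 3.9, 5.6]
width: 0.0004
grip_force: 2.7
```

Emit:
drive_tool:
  dr:
    - [0,0,0]
    - [0,0,0]
    - [0,0,0]
  xyz:
    - [0,0.5,0]
    - [0,0.5,0]
    - [0,0.5,0]
  gripper: [0,0,0]

```text
time: 5.35
ee_pos: [0.5287, 0.0667, 0.0804]
ee_rot: [-3.14, -0.002, 0.053]
force: [-0.2, 4.7, 5.6]
width: 0.0007
grip_force: 2.8
```

Emit:
drive_tool:
  dr:
    - [0,0,0]
    - [0,0,0]
    - [0,0,0]
  xyz:
    - [0,0.5,0]
    - [0,0.5,0]
    - [0,0.3,0]
  gripper: [0,0,0]

```text
time: 5.72
ee_pos: [0.5292, 0.0532, 0.0802]
ee_rot: [-3.141, -0.002, 0.053]
force: [-0.4, 3.2, 4.4]
width: 0.0009
grip_force: 2.6
```

Emit:
drive_tool:
  dr:
    - [0,0,0]
    - [0,0,0]
  xyz:
    - [0,0.3,0]
    - [0,0.3,0]
  gripper: [0,0]

```text
time: 5.98
ee_pos: [0.5282, 0.0456, 0.0793]
ee_rot: [3.141, 0.001, 0.052]
force: [0.8, 0.5, -0.0]
width: 0.0
grip_force: 0.0
```

Emit:
drive_tool:
  dr:
    - [0,0,0]
    - [0,0,0]
  xyz:
    - [0,0.3,0]
    - [0,0.3,0]
  gripper: [0,0]

```text
time: 6.22
ee_pos: [0.5285, 0.0398, 0.0793]
ee_rot: [3.141, 0.001, 0.052]
force: [0.1, -0.4, -0.4]
width: 0.0005
grip_force: 0.0
```

The force vanished and the tip dropped at y ≈ 0.047, so this is the notch. I'll centre the tip and press.

Emit:
drive_tool:
  dr:
    - [0,0,0]
    - [0,0,0]
    - [0,0,0]
    - [0,0,0]
    - [0,0,0]
  xyz:
    - [0,0.3,0]
    - [0,0.3,0]
    - [0,0,0.2]
    - [0,0,0.2]
    - [0,0,0]
  gripper: [0,0,0,0,0]

```text
time: 6.85
ee_pos: [0.5292, 0.0348, 0.0756]
ee_rot: [-3.142, 0.0, 0.053]
force: [-1.0, -0.3, -0.2]
width: 0.0008
grip_force: 0.0
```

Emit:
drive_tool:
  dr:
    - [0,0,0]
    - [0,0,0]
    - [0,0,0]
    - [0,0,0]
  xyz:
    - [0,0,0.2]
    - [0,0,0.2]
    - [0,0,0.2]
    - [0,0,0]
  gripper: [0,0,0,0]

```text
time: 7.35
ee_pos: [0.5294, 0.0349, 0.0698]
ee_rot: [-3.141, -0.0, 0.053]
force: [0.1, 0.5, 2.7]
width: 0.0003
grip_force: 1.3
```

Emit:
drive_tool:
  dr:
    - [0,0,0]
    - [0,0,0]
    - [0,0,0]
  xyz:
    - [0,0,0.2]
    - [0,0,0.2]
    - [0,0,0]
  gripper: [0,0,0]

```text
time: 7.72
ee_pos: [0.5293, 0.0348, 0.0657]
ee_rot: [-3.141, -0.0, 0.053]
force: [0.0, 0.1, 3.1]
width: 0.0006
grip_force: 1.3
```

Emit:
drive_tool:
  dr:
    - [0,0,0]
    - [0,0,0]
    - [0,0,0]
  xyz:
    - [0,0,0.1]
    - [0,0,0.1]
    - [0,0,0]
  gripper: [0,0,0]

```text
time: 8.1
ee_pos: [0.5293, 0.0348, 0.065]
ee_rot: [3.141, -0.0, 0.053]
force: [-6.1, -0.3, 17.5]
width: 0.0004
grip_force: 9.0
```

Run:
```python
from h import *
c=bot.capture("side");cv2.imwrite("pics/side2.png",cv2.resize(c["pixels"][155:265,165:285,::-1],None,fx=5,fy=5,interpolation=cv2.INTER_CUBIC))
```

```text
(no output)
```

View pics/side2.png

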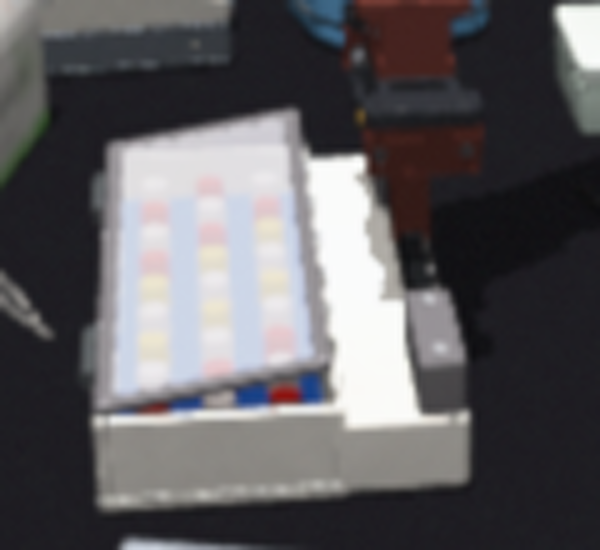

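The stop is reached: the tip is 15.4 mm below the edge and the force has risen to 17.5 N. The picture shows the lid tilted open, its front edge at (300,115)–(325,360). I'll press slightly more to be sure, then retract straight up.

Emit:
drive_tool:
  dr:
    - [0,0,0]
    - [0,0,0]
    - [0,0,0]
    - [0,0,0]
    - [0,0,0]
  xyz:
    - [0,0,0.05]
    - [0,0,0]
    - [0,0,-1]
    - [0,0,-2]
    - [0,0,-4]
  gripper: [0,0,0,0,0]

```text
time: 8.78
ee_pos: [0.5279, 0.0343, 0.1325]
ee_rot: [3.142, 0.004, 0.053]
force: [0.4, -0.7, -0.8]
width: 0.0003
grip_force: 0.0
```

Emit:
drive_tool:
  dr:
    - [0,0,0]
    - [0,0,0]
    - [0,0,0]
    - [0,0,0]
    - [0,0,0]
  xyz:
    - [0,0,-4]
    - [0,0,-4]
    - [0,3,0]
    - [0,3,0]
    - [0,0,0]
  gripper: [0,0,0,0,0]

```text
time: 9.4
ee_pos: [0.5322, -0.028, 0.2129]
ee_rot: [3.141, 0.001, 0.048]
force: [0.2, -0.9, -0.4]
width: 0.0006
grip_force: 0.0
```

Run:
```python
from h import *
c=bot.capture("side");cv2.imwrite("pics/side3.png",c["pixels"][:,:,::-1])
```

```text
(no output)
```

View pics/side3.png

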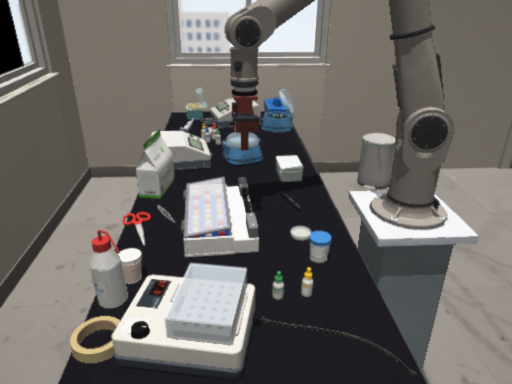

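The lid stays popped at about (210,210), the bystanders are unmoved, and the arm is clear.

```bash
python3 -c "
from station import bot
print(bot.finish_job())"
```

```text
the job is handed in; nothing more can be done
None
```

I found the notch by sliding the shut fingertip along the rail, pressed the key down to its stop, and the lid popped open and stayed open; the arm is clear, nothing around the case looks moved, and the job is handed in.

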